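# Close a transit case and snap its lid tabs home

## Robot

A 6-joint arm with a two-finger parallel gripper is mounted at the origin on the work surface. World frame = base frame: x ahead of the robot, y to its left, z up, the work surface at z = 0. Lengths are in m, angles in rad, forces in N, time in s.
With the tool pointing down it reaches from about 0.375 to 0.9 m from the base axis. Payload 3.1 kg.
Tool frame: the origin (TCP) lies midway between the tips of the shut fingers; the grasp point (between the pads) lies 19 mm behind it; z points along the fingers, y is the line along which they close (so a half turn about z gives the same grasp; the last joint's range is limited). The gripper opens to 87 mm and grips with 3 to 60 N. Pads are 19 mm wide; open, the fingers measure 117 mm over their backs; the gripper's body (75 mm by 190 mm) begins 51 mm behind the grasp point.
Start: joints at [1.149, 0.527, 1.433, -0, 1.181, -0.178], TCP at [0.151, 0.607, 0.223] pointing down, gripper open.
Joint ranges: [-3.08, 3.08], [-0.75, 2.2], [0.22, 2.44], [-1.43, 4.57], [0, 2.65], [-2.85, 2.85]. Speed limits (rad/s): [2.79, 2.79, 3.14, 3.14, 3.14, 3.14].

## Interface

Orientations are given as a rotation vector (axis times angle).
In Python, from cell import bot, solver, imaging, hand_in, finder, status gives the robot as it stands. Calls block until the motion is done:
- bot.move_ptp(position, orientation): joint-space move of the TCP to a pose.
- bot.move_linear(position, ori=None, speed=0.15, guard=None): straight line of the TCP; ori=None keeps the orientation; speed is the mean speed in m/s. With guard (N) it stops when the force on the tool has changed by that much, and returns True; else False.
- bot.set_joints(angles): joint-space move.
- bot.ungrasp() and bot.grasp(strength=None): open the fingers fully, or close them until they stop; strength is the grip in N (None keeps the last).
- bot.dwell(seconds).
- solver.ik(position, orientation): joint angles nearest the present ones, or None.
- imaging.get_image(name): name is "side" or "top" or "wrist"; returns a dict with "image" (480x640x3 uint8, red, green, blue), "fovy" (degrees; the focal length in pixels is half the picture's height over the tangent of half this angle, whatever the lens; pixels are square), "cx", "cy" (the principal point, pixels), "k1" (the pictures are not rectified: a ray, as slopes to the right and down, at radius r is drawn at 1 + k1 r^2 times it, then the intrinsics apply), "eye" and "orientation" of the camera in the world. Camera axes: x right, y down, z forward; pixel columns grow to the right and rows downward; lengths in m; the calibration is good to about 2 mm. A picture is of the moment at which its call begins. There is no depth.
A pose or a line that the arm cannot do raises bot.Unreachable and nothing moves.
- hand_in(): hands the job in; it is judged then, once.
Trained networks look in a picture, given as the dict that the camera call returned (one of the last four; its "shot" number tells which), for a name from the list of things; names that differ only in an ending like _2 or _b are one class to them, and where a whole thing is asked for, a point or a joint stands for the part that bears it (a point fixed in the world has none). Each returns a list of dicts, best first, with "p" (0 to 1); they miss things now and then, are a little off and sometimes report something else, mostly with a low value. They report only what shows in the picture. A call takes as long as a camera call.
- finder.look_for(picture, label): "at" ([row, column] as shares, 0 to 1, of the picture: columns of its width, rows of its height, amid what is visible of it).
- finder.trace(picture, label): "mask" (480x640 bool, what is visible of it) and "at" ([row, column] as shares, 0 to 1, of the picture: columns of its width, rows of its height, amid what is visible of it).
- finder.landmark_of(picture, label): "at" ([row, column] as shares, 0 to 1, of the picture: columns of its width, rows of its height: a listed point, or the origin of a listed thing).
Readings, each from a call of its own:
- status.read_time(): time.
- status.read_qpos(): joint angles.
- status.read_dq(): joint speeds.
- status.read_joint_torque(): joint torques, N m.
- status.read_position(): TCP position.
- status.read_orientation(): TCP orientation.
- status.read_wrist_force(): force on the tool from outside, world axes, zero at the start.
- status.read_torque(): the same for the moment, N m.
- status.read_width(): opening from 0.0 (shut) to 1.0 (fully open).
- status.read_grip_force(): force on a finger pad.
Only numpy, scipy, OpenCV 4.12 (cv2) and the standard library are available. Lean on these libraries where they do the work, as an engineer would, in place of code of your own. Each camera call takes 0.05 s, during which the arm holds its last target. There are 200 camera calls.

## Task

Take the lid out of its stand, lay it down flat on the bench with the rib and tabs upward, and let go of it; then pick it up again and set it level in the mouth of the case, tabs still up. Then press each of the four snap tabs at its corners until it has clicked in and stays in, without pressing hard enough to crack one, and leave the carton, tape roll and stapler where they are.

Things in the scene. Friction and masses are not known exactly. Their poses are not given: they have to be found in the camera images.
- lid_center (a point): The lid: a loose plain grey plastic plate 140 x 100 x 8 mm (x, y, z), about 0.13 kg. This point is the middle of the plate, 4 mm above its underside. z points out of the top face, the one with the rib and the tabs. At first the lid stands on a long edge in the stand: x level, y up, z sideways. It fits the case either way round.
- lid_rib (a point): The grip rib on the lid's top face: a bar 60 mm long (along the lid's x), 12 mm thick (y), 30 mm high (z), in the middle of the face. This point is its centre, 19 mm from lid_center along z.
- case_seat (a point): The open grey case, fixed, outside 157 x 117 x 50 mm (x, y, z), walls 5 mm thick, metal parts in foam inside. Its mouth is a recess 147 x 107 mm, 6 mm deep, with a level ledge. This point: centre of the recess at ledge height, 44 mm above the bench. With the lid home, lid_center is 4 mm above it, the lid's top 2 mm above the walls, the lid's x along the case's x, either way round.
- stand_slot (a point): The fixed steel stand for the lid: a base plate 160 x 90 x 4 mm with two upright steel strips 56 mm long, 34 mm high, 3 mm thick, that leave a slot 11 mm wide along its x. This point is the middle of the slot at its floor, 4 mm above the bench. The lid's lower 34 mm stand in the slot.
- tab_a_top (a point): One of four snap tabs, plain grey blocks 18 x 16 mm near the lid's corners, standing 9 mm proud of the lid's top face; this point is the centre of its top face, at (52, 32) mm from the lid's middle along the lid's own x and y. Same axes as lid_center.
- tab_b_top (a point): One of four snap tabs, plain grey blocks 18 x 16 mm near the lid's corners, standing 9 mm proud of the lid's top face; this point is the centre of its top face, at (-52, 32) mm from the lid's middle along the lid's own x and y. Same axes as lid_center.
- tab_c_top (a point): One of four snap tabs, plain grey blocks 18 x 16 mm near the lid's corners, standing 9 mm proud of the lid's top face; this point is the centre of its top face, at (-52, -32) mm from the lid's middle along the lid's own x and y. Same axes as lid_center.
- tab_d_top (a point): One of four snap tabs, plain grey blocks 18 x 16 mm near the lid's corners, standing 9 mm proud of the lid's top face; this point is the centre of its top face, at (52, -32) mm from the lid's middle along the lid's own x and y. Same axes as lid_center.
- tab_a (a joint): How far tab a is pushed into the lid: 0 m up, 0.006 m fully in (then 3 mm proud of the lid). Sprung: about 9 N to start it, then less and less; let go before about 4.5 mm it springs back up, beyond that it snaps in and stays. A prong under it comes out of the lid's underside as it goes in. It cracks under more than 35 N.
- tab_b (a joint): How far tab b is pushed into the lid: 0 m up, 0.006 m fully in (then 3 mm proud of the lid). Sprung: about 9 N to start it, then less and less; let go before about 4.5 mm it springs back up, beyond that it snaps in and stays. A prong under it comes out of the lid's underside as it goes in. It cracks under more than 35 N.
- tab_c (a joint): How far tab c is pushed into the lid: 0 m up, 0.006 m fully in (then 3 mm proud of the lid). Sprung: about 9 N to start it, then less and less; let go before about 4.5 mm it springs back up, beyond that it snaps in and stays. A prong under it comes out of the lid's underside as it goes in. It cracks under more than 35 N.
- tab_d (a joint): How far tab d is pushed into the lid: 0 m up, 0.006 m fully in (then 3 mm proud of the lid). Sprung: about 9 N to start it, then less and less; let go before about 4.5 mm it springs back up, beyond that it snaps in and stays. A prong under it comes out of the lid's underside as it goes in. It cracks under more than 35 N.
- carton_center (a point): Bystander: a small closed cardboard carton 70 x 100 x 60 mm; its centre.
- tape_roll_center (a point): Bystander: a roll of brown tape lying flat, 90 mm across, 48 mm high; its centre.
- stapler_center (a point): Bystander: a black stapler 130 x 35 x 56 mm (x, y, z); this point is 30 mm above its base.

How it is judged:
On the way, in this order (a step that is already met when the one before it is completed fails the run):
1. the lid lies flat on the bench, rib up, tabs up, and let go (height (world z) of lid_center below 0.008 m and angle between lid_center's own z axis and vertical below 0.06 rad and horizontal distance between lid_center and stand_slot above 0.08 m and contact force between the fingers and lid below 0.1 N and value of joint each of tab_a, tab_b, tab_c, tab_d below 0.002 m), for 0.2 s.
2. the lid sits level in the mouth of the case, all tabs still up (horizontal distance between lid_center and case_seat below 0.006 m and z of lid_center in the frame of case_seat between 0.001 and 0.0065 m and angle between the x axis of lid_center and the x axis of case_seat, either way round below 0.08 rad and angle between lid_center's own z axis and vertical below 0.04 rad and value of joint each of tab_a, tab_b, tab_c, tab_d below 0.002 m), for 0.2 s.
At the end, for the whole second after the job is handed in: The lid sits in the recess of the case (centre within 6 mm, turned no more than 0.08 rad from the case, level within 0.04 rad, on the ledge within 2.5 mm) and all four tabs are in by more than 5 of their 6 mm, everything let go and at rest (horizontal distance between lid_center and case_seat below 0.006 m and z of lid_center in the frame of case_seat between 0.001 and 0.0065 m and angle between the x axis of lid_center and the x axis of case_seat, either way round below 0.08 rad and angle between lid_center's own z axis and vertical below 0.04 rad and value of joint each of tab_a, tab_b, tab_c, tab_d above 0.005 m and linear speed of lid below 0.01 m/s); the robot touches nothing.
It fails at once if a tab is pressed with more than 35 N (contact force between the fingers and tab_a above 35 N or contact force between the fingers and tab_b above 35 N or contact force between the fingers and tab_c above 35 N or contact force between the fingers and tab_d above 35 N).
It fails at once if a bystander (carton, tape roll, stapler) is moved by more than 30 mm (distance of any of carton_center, tape_roll_center, stapler_center from where it was at the start of the episode above 0.03 m).
It also fails if it takes over 69 s, if anything falls off the work surface, if the arm or the gripper's body presses on something with over 40 N, if the wrist force passes 120 N, or if a joint passes its speed limit or range.

## Working session

There is one attempt and no reset: what is moved stays moved. The work goes in short steps, each a Python script; the robot and the scene stay as the last script left them, time stands still between calls to the robot, and variables do not carry over. Pictures are saved under pics/ and viewed, at most 10 in all, crops included, and the job is handed in when it is done.

```bash
ls; mkdir -p pics
cat > h.py <<'E'
import numpy as np, cv2
from scipy.spatial.transform import Rotation as R
from cell import bot, solver, imaging, hand_in, finder, status
def cam(p):
    h,w=p["image"].shape[:2]; f=h/2/np.tan(np.radians(p["fovy"])/2)
    o=np.array(p["orientation"]); M=o if o.shape==(3,3) else R.from_rotvec(o).as_matrix()
    return f,M,np.array(p["eye"])
def ray(p,at):  # at = row,col shares
    f,M,e=cam(p); h,w=p["image"].shape[:2]
    d=np.array([(at[1]*w-p["cx"])/f,(at[0]*h-p["cy"])/f]); u=d.copy()
    for _ in range(30): u=d/(1+p["k1"]*(u@u))
    return e, M@np.r_[u,1]
def onplane(p,at,z):
    e,d=ray(p,at); return e+d*(z-e[2])/d[2]
def proj(p,X):
    f,M,e=cam(p); c=(np.atleast_2d(X)-e)@M; u=c[:,:2]/c[:,2:]
    u=u*(1+p["k1"]*(u**2).sum(1,keepdims=True)); return u*f+[p["cx"],p["cy"]]
def tri(rs):
    A=np.zeros((3,3));b=np.zeros(3)
    for e,d in rs:
        d=d/np.linalg.norm(d);P=np.eye(3)-np.outer(d,d);A+=P;b+=P@e
    return np.linalg.solve(A,b)
def save(p,n): cv2.imwrite("pics/"+n,p["image"][:,:,::-1])
E
cat > a.py <<'E'
from h import *
np.set_printoptions(precision=3,suppress=True)
P={n:imaging.get_image(n) for n in ("side","top","wrist")}
for n in P: save(P[n],n+"0.png"); print(n,P[n]["eye"],P[n]["orientation"],P[n]["fovy"],P[n]["cx"],P[n]["cy"],P[n]["k1"])
for l in "lid_center lid_rib case_seat stand_slot tab_a_top carton_center tape_roll_center stapler_center".split():
    rs=[]
    for n in P:
        r=finder.landmark_of(P[n],l)[:4]
        print(l,n,[(round(x["p"],2),np.round(np.array(x["at"])*[480,640],1)) for x in r])
        if r and r[0]["p"]>.4: rs.append(ray(P[n],r[0]["at"]))
    if len(rs)>1: print("   ",tri(rs))
E
python3 a.py
```

```text
pics
side [-0.215 -0.933  0.893] [-2.089  0.688 -0.382] 42.41337908202175 320.3301088924064 238.64193891097932 -0.17884297028806181
top [ 0.321 -0.022  1.23 ] [-2.105  2.162 -0.169] 43.130169247366624 324.2806623505384 241.39507830761312 0.023973301399255964
wrist [0.073 0.625 0.384] [2.28  1.782 0.266] 60.68378387449032 319.0361553999077 237.94162834082218 0.0018982601353642857
lid_center side [(0.75, array([205.9, 280.4]))]
lid_center top [(0.73, array([231. , 209.5]))]
lid_center wrist []
    [0.537 0.21  0.055]
lid_rib side [(0.89, array([208.5, 286.9]))]
lid_rib top [(0.8, array([228.3, 218.3]))]
lid_rib wrist []
    [0.544 0.192 0.053]
case_seat side [(0.65, array([297.1, 381.3]))]
case_seat top [(0.69, array([240.2, 417.1]))]
case_seat wrist []
    [ 0.515 -0.203  0.038]
stand_slot side [(0.95, array([221.9, 283.6]))]
stand_slot top [(0.68, array([233.4, 210.3]))]
stand_slot wrist []
    [ 0.546  0.217 -0.002]
tab_a_top side [(0.45, array([188.7, 300.4]))]
tab_a_top top [(0.58, array([201.4, 212.8]))]
tab_a_top wrist []
    [0.588 0.195 0.096]
carton_center side [(0.62, array([213.9, 368.5])), (0.57, array([295.9, 378.4]))]
carton_center top [(0.8, array([144.2, 281.6]))]
carton_center wrist []
    [0.716 0.066 0.039]
tape_roll_center side [(0.64, array([364.4, 320.2]))]
tape_roll_center top [(0.67, array([347.8, 461.6]))]
tape_roll_center wrist []
    [ 0.299 -0.278  0.027]
stapler_center side [(0.67, array([187.9, 309.5]))]
stapler_center top [(0.68, array([162.4, 176.5])), (0.47, array([236.6, 213.9]))]
stapler_center wrist []
    [0.687 0.285 0.024]
```

View pics/top0.png

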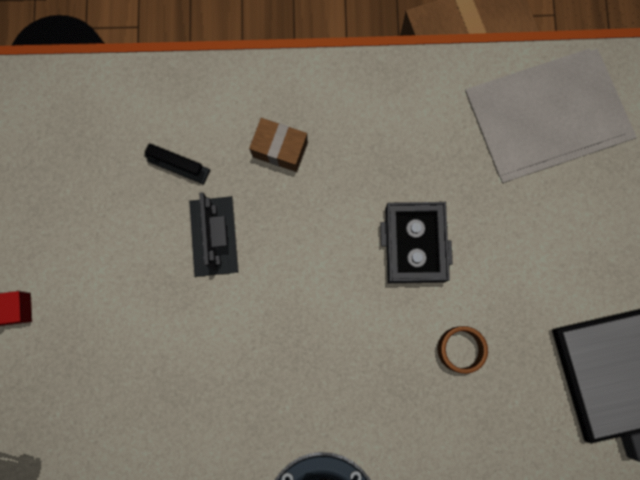

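View pics/side0.png

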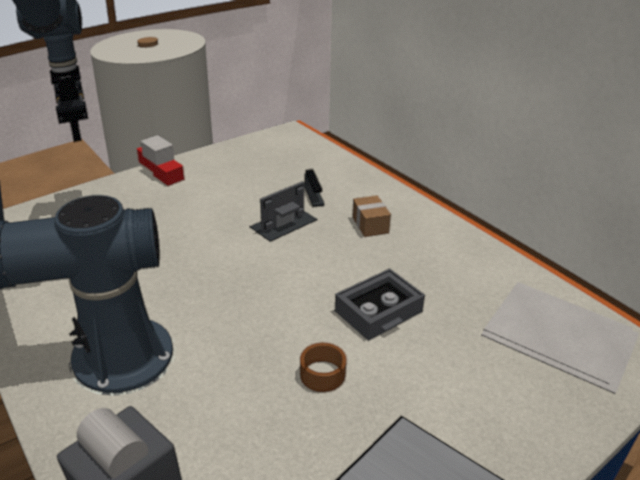

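Top view: the stand and lid are at about (213,232), with the rib facing right (world −y). The case is at (417,242), carton (280,145), stapler (177,163) and tape (463,350). The side view agrees. Next I'll take wrist close-ups of the case and the stand.

```bash
cat >> h.py <<'E'
def rot(z,y):
    z=np.array(z,float);z/=np.linalg.norm(z);y=np.array(y,float);y-=z*(y@z);y/=np.linalg.norm(y)
    return R.from_matrix(np.c_[np.cross(y,z),y,z])
def pick(pos,z,y):  # choose half-turn with the smallest joint travel
    q0=np.array(status.read_qpos());best=None
    for s in (1,-1):
        r=rot(z,s*np.array(y,float)).as_rotvec(); q=solver.ik(pos,r)
        if q is not None:
            c=np.abs(np.array(q)-q0).max()
            if best is None or c<best[0]: best=(c,r,q)
    return best
E
cat > b.py <<'E'
from h import *
np.set_printoptions(precision=4,suppress=True)
p=imaging.get_image("wrist"); f,M,e=cam(p)
T=R.from_rotvec(status.read_orientation()); t=np.array(status.read_position())
print("cam in tool",T.inv().apply(e-t),(T.inv().as_matrix()@M))
off=T.inv().apply(e-t); fw=T.inv().apply(M[:,2])
for n,tgt,dz in (("stand",np.array([.545,.195,.05]),.24),("case",np.array([.515,-.203,.044]),.24)):
    for s in (1,-1):
        r=rot([0,0,-1],[s,0,0]); pos=np.r_[tgt[:2],dz]
        d=r.apply(fw); c=pos+r.apply(off); hit=c+d*(tgt[2]-c[2])/d[2]; pos[:2]+=tgt[:2]-hit[:2]
        q=solver.ik(pos,r.as_rotvec()); print(n,s,pos,q)
        if q is not None and abs(q[5])<2.6: break
    bot.move_ptp(pos,r.as_rotvec()); bot.dwell(.2)
    p=imaging.get_image("wrist"); save(p,n+"_w.png")
    print(status.read_time(),p["eye"])
    np.save(n+".npy",p,allow_pickle=True)
    for l in (("lid_center","lid_rib","stand_slot","tab_a_top") if n=="stand" else ("case_seat",)):
        z={"lid_center":.054,"lid_rib":.054,"stand_slot":.004,"tab_a_top":.086,"case_seat":.044}[l]
        for x in finder.landmark_of(p,l)[:5]: print(l,round(x["p"],2),np.array(x["at"])*[480,640],onplane(p,x["at"],z))
E
python3 b.py
```

```text
cam in tool [ 0.0796 -0.     -0.1619] [[-0.0002 -0.9558 -0.2941]
 [ 1.     -0.0003  0.0003]
 [-0.0004 -0.2941  0.9558]]
stand 1 [0.5449 0.2237 0.24  ] [ 0.2     0.4593  1.5057 -0.      1.1766  0.2   ]
3.6333 [0.5458 0.3051 0.4019]
lid_center 0.75 [224.88  313.984] [0.5416 0.2103 0.054 ]
stand_slot 0.8 [212.88  314.368] [0.5414 0.2091 0.004 ]
tab_a_top 0.51 [245.616 376.32 ] [0.5924 0.2017 0.086 ]
case 1 [ 0.5149 -0.1725  0.24  ] [-0.529   0.396   1.6186 -0.      1.127  -0.529 ]
5.5583 [ 0.5164 -0.0908  0.4019]
case_seat 0.82 [239.088 313.92 ] [ 0.5121 -0.2018  0.044 ]
```

View pics/stand_w.png

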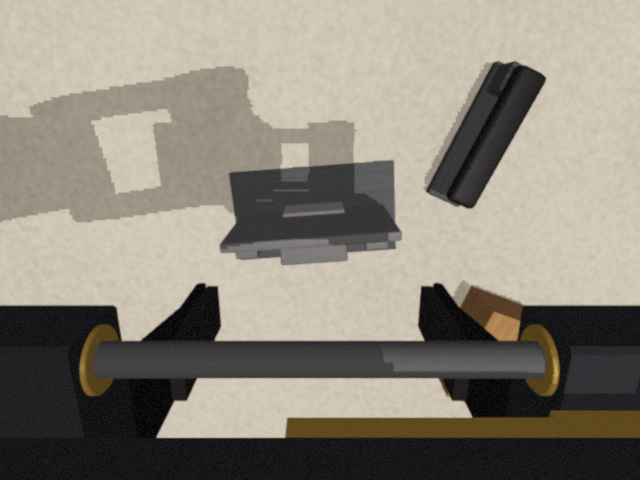

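View pics/case_w.png

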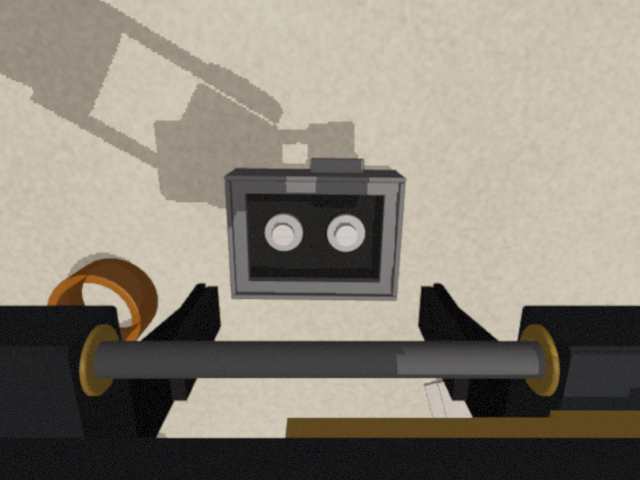

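The wrist stand view shows the lid's top edge from (221,249) to (400,238), with the rib at about (315,256) facing image-down (−y). The case view shows the rim corners near (230,179), (402,178), (397,299) and (233,299). I'll fit box models to the silhouettes.

```bash
cat >> h.py <<'E'
from scipy.optimize import minimize
from itertools import product
def box(c,s): return np.array([np.array(c)+np.array(k)*np.array(s)/2 for k in product((-1,1),repeat=3)])
LID=[box([0,0,0],[.14,.1,.008]),box([0,0,.019],[.06,.012,.03])]+[box([a*.052,b*.032,.0085],[.018,.016,.009]) for a in(1,-1) for b in(1,-1)]
def sil(p,parts,Rm,t):
    m=np.zeros((480,640),np.uint8)
    for b in parts:
        h=cv2.convexHull(proj(p,b@Rm.T+t).astype(np.float32))
        cv2.fillConvexPoly(m,np.round(h*16).astype(np.int32),1,shift=4)
    return m>0
def fit(views,parts,Rf,x0,step=(.006,.006,.05)):
    """views: [(pic,mask,occluder fn)], Rf(yaw)->matrix, x0=(x,y,z fixed,yaw)"""
    def cost(v):
        c=0
        for p,m in views:
            s=sil(p,parts,Rf(v[2]),[v[0],v[1],x0[2]]); c+=(s^m).sum()/(s|m).sum()
        return c
    st=np.array([x0[0],x0[1],x0[3]]); S=np.vstack([st]+[st+np.eye(3)[i]*step[i] for i in range(3)])
    r=minimize(cost,st,method="Nelder-Mead",options=dict(initial_simplex=S,xatol=1e-5,fatol=1e-5,maxiter=400))
    return r.x,r.fun
def yawm(a): return R.from_euler("z",a).as_matrix()
def standm(a): # lid standing: y up, z = -Y at yaw 0, x along +X? x=y×z=(0,0,1)x(0,-1,0)=(1,0,0)
    return yawm(a)@np.c_[[1,0,0],[0,0,1],[0,-1,0]]
E
cat > c.py <<'E'
from h import *
np.set_printoptions(precision=4,suppress=True)
p=np.load("case.npy",allow_pickle=True).item()
g=p["image"].astype(int); m=(g.max(2)<135); m[:160]=0;m[303:]=0;m[:,:222]=0;m[:,408:]=0
s0=sil(p,[box([0,0,.025],[.157,.117,.05])],np.eye(3),[.512,-.202,0]); m[:]=cv2.morphologyEx(m.astype(np.uint8),cv2.MORPH_CLOSE,np.ones((25,25)))>0
# rim only: compare silhouette of the top rim / whole box
best=fit([(p,m)],[box([0,0,.025],[.157,.117,.05])],yawm,(.512,-.202,0,0)); print("case",best)
v=best[0]; im=p["image"].copy()
for z,sx,sy in((.05,.157,.117),(.05,.147,.107)):
    b=np.array([[a*sx/2,c*sy/2,z] for a,c in((1,1),(1,-1),(-1,-1),(-1,1))])@yawm(v[2]).T+[v[0],v[1],0]
    cv2.polylines(im,[np.round(proj(p,b)*16).astype(np.int32)],True,(255,0,0) if sx>.15 else (0,255,0),1,cv2.LINE_AA,4)
a=im[150:310,200:430]
bot.ungrasp()
w=np.load("stand.npy",allow_pickle=True).item(); t=imaging.get_image("top"); s=imaging.get_image("side")
# trace needs recent pictures: top/side fresh, wrist by colour-free hull of picked corners
V=[]
for q in (t,s):
    r=finder.trace(q,"lid_center"); print([(x["p"],x["mask"].sum()) for x in r[:3]])
    if r: V.append((q,r[0]["mask"]))
w_pix=np.array([[221,250],[400,239],[283,264],[347,260]])
def res(v):
    M=standm(v[2]); L=np.array([[-.07,.05,-.004],[.07,.05,-.004],[-.03,.006,.034],[.03,.006,.034]])
    L[0,2]=L[1,2]=.004
    return (proj(w,L@M.T+[v[0],v[1],.054])-w_pix).ravel()
from scipy.optimize import least_squares
o=least_squares(res,[.54,.205,0]); v=o.x; print("lid wrist",v,o.fun)
for k in range(len(V)): print("lid",k,fit([V[k]],LID,standm,(v[0],v[1],.054,v[2])))
im=w["image"].copy()
for b in LID[:2]:
    h=cv2.convexHull(proj(w,b@standm(v[2]).T+[v[0],v[1],.054]).astype(np.float32)); cv2.polylines(im,[np.round(h*16).astype(np.int32)],True,(255,0,0),1,cv2.LINE_AA,4)
b=im[150:310,200:430]
cv2.imwrite("pics/fit.png",cv2.resize(np.vstack([a,b]),None,fx=1.8,fy=1.8,interpolation=2)[:,:,::-1]); print(status.read_time())
E
python3 c.py
```

```text
case (array([ 0.5123, -0.1999, -0.0046]), np.float64(0.04106534270206589))
[(0.94, np.int64(1336)), (0.49, np.int64(55))]
[(0.98, np.int64(1370))]
lid wrist [0.5394 0.212  0.0688] [-1.2358  0.8403  2.5404  0.0542 -2.4695 -0.1811  0.929  -0.4731]
lid 0 (array([0.5401, 0.2087, 0.0925]), np.float64(0.10754843019372078))
lid 1 (array([0.5375, 0.2107, 0.1242]), np.float64(0.12404092071611253))
6.025
```

View pics/fit.png

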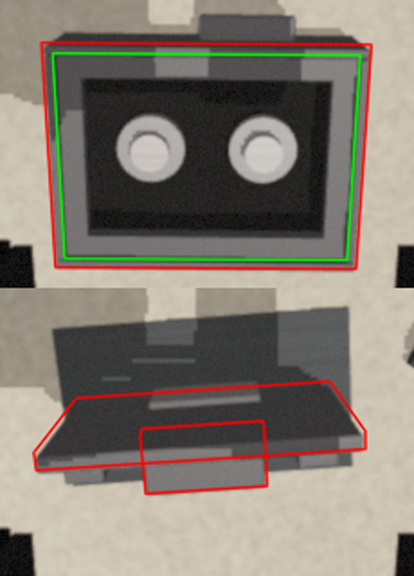

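The fits hold: case at (0.5123,−0.200), yaw ≈0; lid at (0.539,0.211), yaw ≈0.07. I'll grip the rib by its ends with the tool tilted 45°, so one grasp does both the lift-out and the lay-down.

```bash
cat > d.py <<'E'
from h import *
np.set_printoptions(precision=3,suppress=True)
G=np.array([0,.002,.028]); zt=np.array([0,-1,-1])/2**.5
def pose(M,c,s,back=0): # lid frame -> TCP pose
    z=M@zt; return np.array(c)+M@G+z*(.019-back), rot(z,s*M[:,0]).as_rotvec()
A=standm(.075); ca=[.5395,.211,.054]; F=yawm(0); cf=np.array([.50,.02,.004])
plan=lambda s:[pose(A,ca,s,.12),pose(A,ca,s),pose(A,np.add(ca,[0,0,.12]),s),pose(F,cf+[0,0,.13],s),pose(F,cf,s),pose(F,cf,s,.09)]
ok=None
for s in(1,-1):
    q=[solver.ik(*k) for k in plan(s)]; print(s); [print(x) for x in q]
    if all(x is not None for x in q):
        c=max(abs(q[3][i]-q[2][i]) for i in range(6)); 
        if ok is None or c<ok[0]: ok=(c,s)
P=plan(ok[1]); print("use",ok)
bot.move_ptp(*P[0]); bot.move_linear(P[1][0],P[1][1],.12,guard=15)
print("at",status.read_position()-P[1][0],status.read_wrist_force())
bot.grasp(50); print("w",status.read_width(),status.read_grip_force())
bot.move_linear(P[2][0],P[2][1],.12); bot.dwell(.2)
print("w",status.read_width(),status.read_wrist_force(),status.read_time())
save(imaging.get_image("side"),"lift.png")
E
python3 d.py
```

```text
1
[-0.377  0.726  1.699  0.74   1.234 -0.895]
[-0.235  0.867  1.749  0.894  1.043 -0.985]
[-0.235  0.655  1.725  0.808  1.2   -0.787]
[ 0.218  0.671  1.754 -0.872  1.123  0.779]
[ 0.218  0.908  1.77  -0.99   0.972  1.014]
[ 0.329  0.807  1.697 -0.836  1.124  0.896]
-1
[-0.377  0.726  1.699  0.74   1.234  2.247]
[-0.235  0.867  1.749  0.894  1.043  2.156]
[-0.235  0.655  1.725  0.808  1.2    2.354]
[ 0.218  0.671  1.754 -0.872  1.123 -2.362]
[ 0.218  0.908  1.77  -0.99   0.972 -2.128]
[ 0.329  0.807  1.697 -0.836  1.124 -2.246]
use (np.float64(1.6798283263534595), 1)
at [ 0.001 -0.     0.   ] [ 0.681 -0.287 -0.346]
w 0.6823982952734153 49.993298733606935
w 0.6844222776597467 [ 0.325 -0.257 -3.28 ] 10.2667
```

```bash
sed '/^bot.move_ptp/,$d' d.py | sed 's/\[print(x) for x in q\]/0/' > e.py
cat >> e.py <<'E'
bot.move_ptp(*P[3]); bot.dwell(.2); print("w",status.read_width(),status.read_wrist_force())
bot.move_linear(P[4][0]+[0,0,.02],P[4][1],.12)
print(bot.move_linear(P[4][0],P[4][1],.03,guard=5),status.read_position()-P[4][0],status.read_wrist_force())
save(imaging.get_image("side"),"lay.png")
bot.ungrasp(); bot.move_linear(P[5][0],P[5][1],.12); bot.dwell(.2)
t=imaging.get_image("top"); s=imaging.get_image("side"); save(t,"t1.png");save(s,"s1.png")
V=[(k,finder.trace(k,"lid_center")[0]["mask"]) for k in(t,s)]
for v in V: print(fit([v],LID,yawm,(.5,.02,.004,0)))
print(status.read_time())
a=np.vstack([s["image"][150:360,200:460],t["image"][150:360,200:460]])
cv2.imwrite("pics/laid.png",cv2.resize(a,None,fx=1.4,fy=1.4)[:,:,::-1])
E
python3 e.py
```

```text
1
-1
use (np.float64(1.6798283263534595), 1)
w 0.6865828098411435 [ 0.033  0.569 -3.223]
True [-0. -0.  0.] [-0.124  0.363  5.106]
(array([0.502, 0.018, 0.004]), np.float64(0.045024376254660166))
(array([0.497, 0.022, 0.031]), np.float64(0.10578609000584453))
15.8417
```

View pics/laid.png

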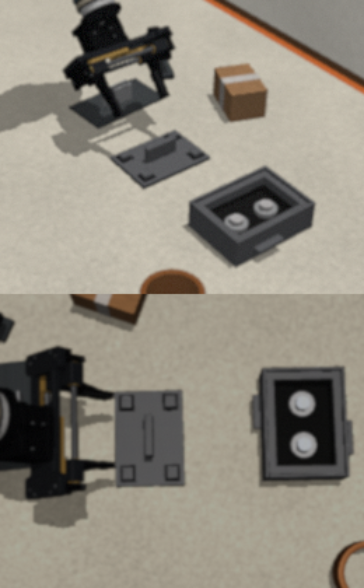

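The lid lies flat with the rib up, at about (0.50,0.02). Next I'll take wrist fits of both lid and case in the grasp orientation, then regrasp across the rib and carry.

```bash
cat > f.py <<'E'
from h import *
np.set_printoptions(precision=4,suppress=True)
off=np.array([.0796,0,-.1619]); fw=np.array([-.2941,0,.9558])
def look(tgt,h,s):
    r=rot([0,0,-1],[0,s,0]); pos=np.r_[tgt[:2],h]; c=pos+r.apply(off); d=r.apply(fw)
    hit=c+d*(tgt[2]-c[2])/d[2]; pos[:2]+=tgt[:2]-hit[:2]; return pos,r.as_rotvec()
q=[(s,solver.ik(*look(np.array([.5,.02,.004]),.22,s))) for s in(1,-1)]; print(q)
s=min((k for k in q if k[1] is not None),key=lambda k:abs(k[1][5]))[0]
bot.move_ptp(*look(np.array([.5123,-.2,.044]),.22,s)); bot.dwell(.3)
p=imaging.get_image("wrist"); save(p,"case2.png")
B=[box([0,0,.025],[.157,.117,.05])]
win=cv2.dilate(sil(p,B,np.eye(3),[.5123,-.2,0]).astype(np.uint8),np.ones((13,13)))
m=((p["image"].max(2)<135)&(win>0)).astype(np.uint8); m=cv2.morphologyEx(m,cv2.MORPH_CLOSE,np.ones((25,25)))>0
print("case",fit([(p,m)],B,yawm,(.5123,-.2,0,0)))
r=finder.landmark_of(p,"case_seat"); print(onplane(p,r[0]["at"],.044) if r else r)
bot.move_ptp(*look(np.array([.501,.02,.004]),.22,s)); bot.dwell(.3)
p=imaging.get_image("wrist"); save(p,"lid2.png")
r=finder.trace(p,"lid_center"); print(r[0]["p"],r[0]["mask"].sum())
print("lid",fit([(p,r[0]["mask"])],LID,yawm,(.501,.02,.004,0)))
for l,z in(("lid_center",.008),("lid_rib",.03),("tab_a_top",.017)):
    for x in finder.landmark_of(p,l)[:4]: print(l,x["p"],onplane(p,x["at"],z))
print(s,status.read_time())
E
python3 f.py
```

```text
[(1, array([-0.1986,  0.3154,  1.8265, -0.    ,  0.9997, -1.7694])), (-1, array([-0.1709,  0.4127,  1.6561, -0.    ,  1.0727,  1.3999]))]
case (array([ 0.5121, -0.2019, -0.0014]), np.float64(0.06643410258376141))
[ 0.5135 -0.2018  0.044 ]Traceback (most recent call last):
  File "f.py", line 18, in <module>
    r=finder.trace(p,"lid_center"); print(r[0]["p"],r[0]["mask"].sum())
                                          ~^^^
IndexError: list index out of range
```

View pics/lid2.png

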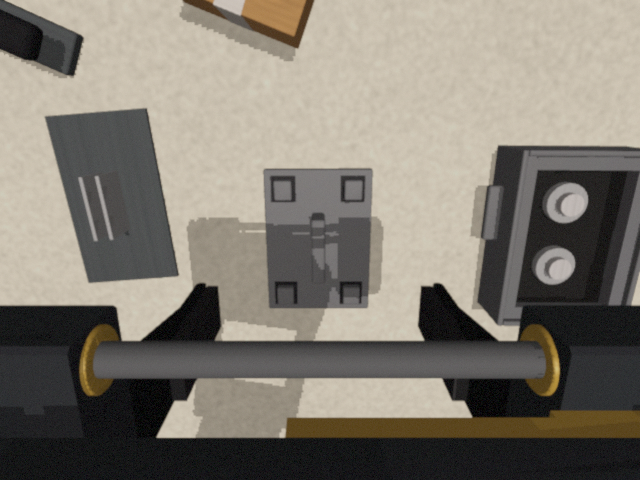

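```bash
cat > g.py <<'E'
from h import *
np.set_printoptions(precision=4,suppress=True)
p=imaging.get_image("wrist"); np.save("lid2.npy",p,allow_pickle=True)
for l in ("lid_center","lid_rib","tab_a_top"):
    r=finder.trace(p,l); print(l,[(x["p"],x["mask"].sum()) for x in r[:5]])
for l,z in(("lid_center",.008),("lid_rib",.023),("tab_a_top",.017)):
    for x in finder.landmark_of(p,l)[:4]: print(l,x["p"],np.array(x["at"])*[480,640],onplane(p,x["at"],z))
win=cv2.dilate(sil(p,LID[:1],np.eye(3),[.502,.019,.004]).astype(np.uint8),np.ones((25,25)))
m=((p["image"].max(2)<125)&(win>0)).astype(np.uint8); m=cv2.morphologyEx(m,cv2.MORPH_OPEN,np.ones((5,5)))>0
print("lid",fit([(p,m)],LID,yawm,(.501,.02,.004,0)),status.read_time(),status.read_position())
E
python3 g.py
```

```text
lid_center [(0.8, np.int64(14610))]
lid_rib [(0.72, np.int64(14581))]
tab_a_top [(0.79, np.int64(367))]
lid_center 0.96 [240.48  318.208] [0.5028 0.0198 0.008 ]
lid_rib 0.64 [243.984 318.08 ] [0.5042 0.0199 0.023 ]
tab_a_top 0.74 [191.184 280.512] [0.5522 0.0536 0.017 ]
lid (array([0.4945, 0.0208, 0.0009]), np.float64(0.29483097351127974)) 19.1 [0.5377 0.02   0.22  ]
```

```bash
cat > k.py <<'E'
from h import *
np.set_printoptions(precision=4,suppress=True)
p=imaging.get_image("wrist"); r=finder.trace(p,"lid_center")
v,c=fit([(p,r[0]["mask"])],LID,yawm,(.502,.02,.004,0)); print("lid",v,c)
if c<.12 and abs(v[0]-.502)<.006 and abs(v[1]-.02)<.006:
    o=status.read_orientation(); yv=R.from_rotvec(o).apply([0,1,0]); s=np.sign(yv[1])
    og=rot([0,0,-1],yawm(v[2])@[0,s,0]).as_rotvec()
    g=np.array([v[0],v[1],.0115])
    bot.move_linear(g+[0,0,.06],og,.2)
    print(bot.move_linear(g,og,.1,guard=12),status.read_position())
    bot.grasp(45); print("w",status.read_width()*87)
    bot.move_linear(g+[0,0,.11],og,.15)
    oc=rot([0,0,-1],yawm(-.002)@[0,s,0]).as_rotvec(); t=np.array([.5122,-.2013,.0555])
    bot.move_linear(t+[0,0,.065],oc,.2); bot.dwell(.3)
    print("w",status.read_width()*87,status.read_wrist_force(),status.read_time())
    p=imaging.get_image("wrist"); save(p,"carry.png"); p=imaging.get_image("top"); save(p,"carryt.png")
    f=[fit([(q,finder.trace(q,"lid_center")[0]["mask"])],LID,yawm,(t[0],t[1],.113,0)) for q in(p,)]; print(f)
E
python3 k.py
```

```text
lid [0.501  0.0195 0.0001] 0.024195710455764075
False [0.5014 0.0194 0.0119]
w 11.60619952692732
w 11.580110739290465 [ 0.3074  0.3974 -1.8891] 24.5
[(array([ 0.5151, -0.1973, -0.03  ]), np.float64(0.983626294245124))]
```

View pics/carry.png

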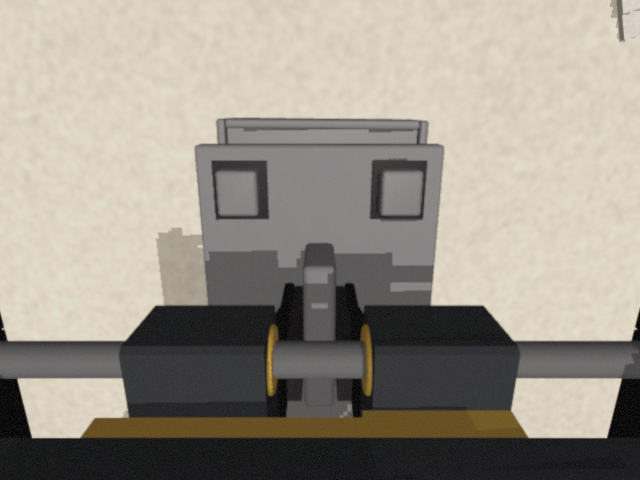

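The lid hangs level: far edge at (197,146)–(443,146), case far rim at (217,121)–(428,122). I'll check the relative offset from those corners.

```bash
cat > m.py <<'E'
from h import *
np.set_printoptions(precision=4,suppress=True)
p=imaging.get_image("wrist"); print(status.read_position(),p["eye"])
g=p["image"].max(2).astype(int)
for r in (124,127,135,160,170): 
    d=np.diff(g[r]); print(r,[(int(c),int(d[c])) for c in np.where(abs(d)>25)[0] if 180<c<460])
for c in (280,330): d=np.diff(g[:,c]); print(c,[(int(r),int(d[r])) for r in np.where(abs(d)>15)[0] if r<200])
T=np.array(status.read_position())
C=np.array([[a*.0785,b*.0585,.05] for a,b in((1,1),(1,-1))])+[.5122,-.2013,0]
L=np.array([[.07,.05,.004],[.07,-.05,.004]])+T-[0,0,.0075]
print(proj(p,C),proj(p,L))
E
python3 m.py
```

```text
[ 0.5123 -0.2011  0.1206] [ 0.5945 -0.2015  0.2825]
124 [(214, -42), (215, -39), (417, -27), (419, 27), (426, 33), (427, 41)]
127 [(214, -29), (215, -60), (426, 45), (427, 34)]
135 [(215, -48), (223, -28), (225, 28), (226, 31), (415, -38), (418, 28), (425, 29), (426, 42)]
160 [(194, -40), (195, -38), (371, -37), (442, 45), (443, 29)]
170 [(195, -44), (196, -28), (210, -30), (211, -27), (371, -51), (425, 29), (426, 38), (441, 41), (442, 33)]
280 [(116, -16), (117, -50), (118, -48), (119, 17), (120, 20), (129, 34), (142, -22), (143, -33), (145, 19)]
330 [(117, -42), (118, -76), (120, 21), (126, -18), (128, 31), (129, 18), (142, -24), (143, -28), (145, 16)]
[[211.3473 119.7135]
 [426.155  119.3177]] [[191.458  144.9501]
 [445.0015 144.495 ]]
```

```bash
cat > n.py <<'E'
from h import *
np.set_printoptions(precision=4,suppress=True)
o=status.read_orientation(); t=np.array([.5122,-.2025,.0545])
bot.move_linear(t+[0,0,.018],o,.08); print(status.read_wrist_force())
print(bot.move_linear(t,o,.02,guard=5),status.read_position(),status.read_wrist_force())
p=imaging.get_image("side"); save(p,"seat_s.png")
E
python3 n.py
```

```text
[ 0.0744  0.002  -2.8323]
True [ 0.512  -0.2024  0.0555] [-0.578   0.6758  4.8202]
```

Contact came at TCP z=0.0555, so lid_center ≈ 0.0476, which is the seated height. I'll release and look.

```bash
cat > o.py <<'E'
from h import *
np.set_printoptions(precision=4,suppress=True)
o=status.read_orientation()
bot.ungrasp(); t=np.array([.5122,-.2025,.0545])
bot.move_linear(t+[-.0,0,.17],o,.2); bot.dwell(.3)
p=imaging.get_image("wrist"); s=imaging.get_image("side")
r=finder.trace(p,"lid_center"); print(len(r) and r[0]["p"])
if r: print("lid",fit([(p,r[0]["mask"])],LID,yawm,(.5122,-.2025,.048,0)))
for x in finder.landmark_of(p,"tab_a_top")[:4]: print(x["p"],onplane(p,x["at"],.061))
print(status.read_time())
a=np.vstack([p["image"][60:360,120:520],cv2.resize(s["image"][240:360,320:440],(400,280))]); cv2.imwrite("pics/seated.png",a[:,:,::-1])
E
python3 o.py
```

```text
0.88
lid (array([ 0.5131, -0.2029, -0.0032]), np.float64(0.020459206642989346))
0.84 [ 0.5645 -0.172   0.061 ]
0.27 [ 0.5141 -0.2032  0.061 ]
29.175
```

View pics/seated.png

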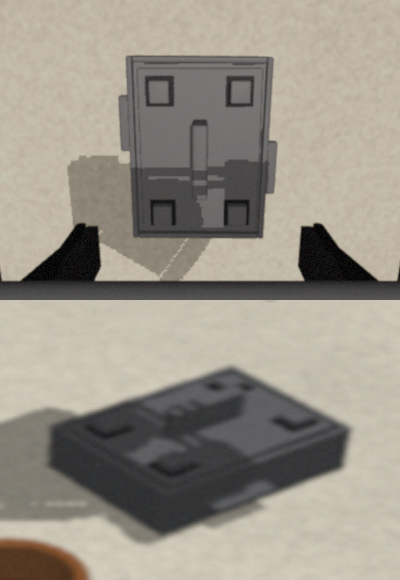

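The lid is seated level with the tabs up. I'll shut the fingers and press the first tab slowly with a 15 N guard.

```bash
cat > press.py <<'E'
from h import *
import sys
np.set_printoptions(precision=4,suppress=True)
bot.grasp(10); yv=R.from_rotvec(status.read_orientation()).apply([0,1,0]); o=rot([0,0,-1],[0,np.sign(yv[1]),0]).as_rotvec()
for a,b in eval(sys.argv[1]):
    t=np.r_[[.5127,-.2027]+(yawm(-.002)@[a*.052,b*.032,0])[:2],.0]
    z0=status.read_position()[2]
    bot.move_linear(t+[0,0,max(.08,z0) if z0>.1 else .08],o,.2)
    bot.move_linear(t+[0,0,.064],o,.1); f0=np.array(status.read_wrist_force())
    h=bot.move_linear(t+[0,0,.0535],o,.009,guard=15)
    print(a,b,h,status.read_position(),np.array(status.read_wrist_force())-f0,status.read_time())
    bot.move_linear(t+[0,0,.08],o,.15)
E
python3 press.py "[(1,1)]"
```

```text
1 1 True [ 0.5648 -0.1708  0.0554] [-1.303   0.2071  3.3051] 33.975
```

```bash
python3 press.py "[(-1,1),(-1,-1),(1,-1)]"
cat > v.py <<'E'
from h import *
np.set_printoptions(precision=4,suppress=True)
o=status.read_orientation(); bot.move_linear([.5125,-.2025,.22],o,.25); bot.dwell(.2)
p=imaging.get_image("wrist"); r=finder.trace(p,"lid_center")
if r: print("lid",fit([(p,r[0]["mask"])],LID[:2],yawm,(.5122,-.2025,.048,0)))
cv2.imwrite("pics/done.png",cv2.resize(p["image"][80:320,180:460],None,fx=2,fy=2)[:,:,::-1]); print(status.read_time())
E
python3 v.py
```

```text
-1 1 True [ 0.4608 -0.1707  0.0554] [-0.7428  0.4509  5.1475] 36.4417
-1 -1 True [ 0.4607 -0.2347  0.0554] [0.2293 0.3119 5.0305] 38.5083
1 -1 False [ 0.5648 -0.2348  0.0553] [-1.9088  1.8886 12.5531] 41.1167
lid (array([ 0.513 , -0.2028, -0.0002]), np.float64(0.04022009056824268))
42.5
```

View pics/done.png

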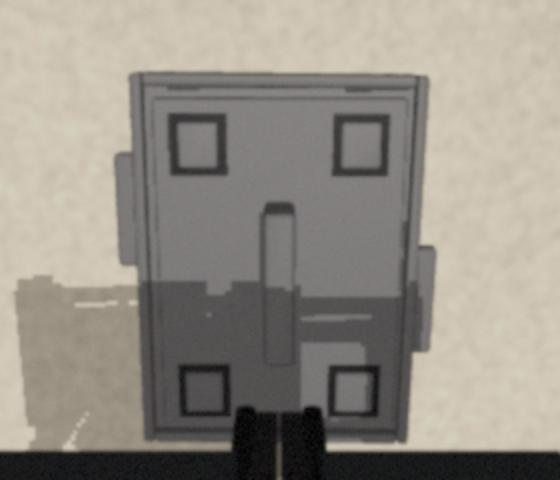

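All four tabs look low and alike, at crop positions (198,145), (361,145), (205,390) and (354,390). A light touch probe will confirm the height of each.

```bash
sed -e 's/\.0535\],o,\.009,guard=15/.0545],o,.02,guard=5/' press.py > probe.py; python3 probe.py "[(1,1),(1,-1),(-1,-1),(-1,1)]"; python3 v.py
```

```text
1 1 True [ 0.5647 -0.1708  0.0554] [-0.8204 -0.3899  4.441 ] 45.3417
1 -1 True [ 0.5647 -0.2347  0.0554] [-0.4899  0.0429  4.5769] 46.9
-1 -1 True [ 0.4608 -0.2347  0.0554] [-0.2202  0.1911  5.3555] 48.6583
-1 1 True [ 0.4609 -0.1708  0.0554] [-0.509   0.4636  5.5683] 50.2167
lid (array([ 0.5127, -0.2029,  0.0011]), np.float64(0.03662807666115381))
51.5917
```

All four tabs stay at the pressed height, so I'm handing in.

```bash
python3 -c "
from cell import hand_in
print(hand_in())"
```

```text
the job is handed in; nothing more can be done
None
```

The job is handed in, verdict not shown: the lid was laid flat, then seated level in the case, a light touch probe found all four tabs staying in, and the carton, tape roll and stapler were not touched.

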